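# Cover a test-tile cassette and lift it out of its dock

## Task

Put the loose wooden cover on the tray cassette of glaze test tiles: lower it over the two locating pins until it rests flush, and let go of it. Then pinch the two opposed side catches of the cassette fully together, lift the covered cassette out of its dock and finish while still holding it level by the pinched catches, clear in the air about 10 cm above the dock, with the cover still in place. Leave the cups, jars and tools round about where they stand.

Things in the scene. Friction and masses are not known exactly. Their poses are not given: they have to be found in the camera images.
- dock: Wooden base board fixed to the table, 150 x 110 mm, 12 mm thick, with low guides (tops 20 mm above the table). At each long side a steel lug (top 26.5 mm above the table, 34 mm long in x, y = 33 to 51 mm either side) overhangs a catch's foot. Origin: centre of its underside, on the table; x along its long side. The cassette starts standing in it, x along the dock's x.
- cassette_grip (a point): Loose open aluminium tray, 110 mm long (x), 40 mm wide (y), 34 mm high, about 0.36 kg with its two catches, holding five upright tiles below its rim; it starts on the dock's 12 mm board. This point is its centre, 22 mm above its underside (34 mm above the table at the start), on the line between the catches; y runs from one catch to the other, z up.
- cassette_seat (a point): Centre of the cassette's top rim, midway between the two pins, 12 mm above cassette_grip; same axes. The cover's underside rests here. The steel pins, 7 mm thick, stand upright on the rim at x = -47 and +47 mm, y = 0: 6 mm straight, then a 4 mm cone, tips 10 mm above the rim. Seated, the cover leaves 4 mm of the pins showing.
- catch_a_pad (a point): Middle of the outer face of the dark ribbed catch plate on the cassette's +y side, 22 mm above the cassette's underside. The plate is 26 mm long (x) and reaches up to the rim, 34 mm above the underside; fingers reach it above the dock's lug, from 15 mm up. Faces of the two catches: 62 mm apart released, 50 mm fully pinched. A foot at its bottom locks under the lug.
- catch_b_pad (a point): Middle of the outer face of the dark ribbed catch plate on the cassette's -y side, 22 mm above the cassette's underside. The plate is 26 mm long (x) and reaches up to the rim, 34 mm above the underside; fingers reach it above the dock's lug, from 15 mm up. Faces of the two catches: 62 mm apart released, 50 mm fully pinched. A foot at its bottom locks under the lug.
- cover_knob (a point): Loose plywood cover plate, 112 x 42 mm (x, y), 6 mm thick, about 0.09 kg, lying flat on the table, knob up: a square wooden knob 16 x 16 mm in its middle, from 6 to 32 mm above the underside. This point is the knob's centre, 19 mm above the underside. Two through holes of 9 mm at x = -47 and +47 mm, y = 0; x along its length, z up. It fits either way round.
- cover_under (a point): Centre of the cover's underside, 19 mm below point cover_knob; same axes.
- catch_a (a joint): Inward travel of the catch on the cassette's +y side: 0 released, 0.006 m fully pinched (stop). Spring loaded: about 3 N at 0, 7 N at the stop. It is free of the lug from about 0.0035 m; both must be in.
- catch_b (a joint): The same for the catch on the cassette's -y side.
- slip_cup_0: Bystander: small pale cup, 58 mm wide, 52 mm high; origin at the centre of its underside.
- pebble: Bystander: grey burnishing pebble, 28 x 60 x 14 mm; origin at the centre of its underside.
- glaze_jar_0: Bystander: pale glaze jar, 59 mm wide, 82 mm high; origin at the centre of its underside.
- glaze_jar_1: Bystander: rust-red glaze jar, 59 mm wide, 82 mm high; origin at the centre of its underside.
- rib: Bystander: flat wooden rib, 48 x 107 x 8 mm; origin at the centre of its underside.
- cutter_ring: Bystander: round cutter ring, 70 mm wide, 32 mm high; origin at the centre of its underside.
Not all that is in view belongs to the job. What is shaped like the part that bears cassette_grip but purple is not meant.

How it is judged:
By the outcome, as a careful person would: the job done as asked, in the order asked, and still so for the second after the job is handed in, while the arm keeps its last pose, push and grip.
It also fails if it takes over 54 s, if anything falls off the work surface, if the arm or the gripper's body presses on something with over 40 N, if the wrist force passes 120 N, or if a joint passes its speed limit or range.

## Robot

A 7-joint arm with a two-finger parallel gripper is mounted at the origin on a cart in front of the work surface, level with it; the furniture and walls round the work are solid. World frame = base frame: x ahead of the robot, y to its left, z up, the work surface at z = 0. Lengths are in m, angles in rad, forces in N, time in s.
With the tool pointing down it reaches from about 0.4 to 0.875 m from the base axis. Payload 19.3 kg.
Tool frame: the origin (TCP) lies between the finger pads; the fingertips stand bot.tcp_to_tips ahead of it and the grasp point (between the pads) lies 3 mm ahead of it (bot.tcp_to_tips is the distance from the TCP to the fingertips, in m); x points along the fingers, y is the direction in which the jaws open and shut, and the axes are right-handed (so a half turn about x gives the same grasp; the last joint's range is limited). The gripper opens to 85 mm and grips with 20 to 120 N. Pads are 22 mm wide; open, the fingers measure 114 mm over their backs; the gripper's body (76 mm by 85 mm) begins 54 mm behind the grasp point. The pads swing forward as they close: fully open they stand 13 mm farther back than shut.
Start: joints at [1.121, 0.521, -0.036, 1.599, 0.021, 1.021, -0.113], TCP at [0.232, -0.58, 0.253] pointing down, gripper open.
Joint ranges: [-2.91, 2.91], [-0.3, 2.13], [-1.5, 1.42], [0.17, 2.43], [-1.26, 4.41], [0.16, 1.93], [-2.52, 2.52]. Speed limits (rad/s): [1.89, 1.89, 2.39, 2.39, 3.01, 3.01, 3.01].

## Interface

Orientations are given as [roll, pitch, yaw] about the fixed x, y, z axes, in that order (R = Rz(yaw) Ry(pitch) Rx(roll)).
In Python, from workcell import bot, eyes gives the robot as it stands. The module is installed in compiled form; this text tells all that it offers.
- The arm moves only by the tool step_arm, never from a script. Its argument "targets" is a list that holds one entry, the list of rows, each a list of 7 numbers: the shift along the tool's x, y, z in cm, then the turn, a rotation vector about the tool's x, y, z in rad, then the opening, from 0 (shut) to 1 (fully open). A call has 1 to 10 rows; each row is the pose to reach, as a shift and turn from the pose measured when the call began, along the tool's axes at that moment; what a row does not reach only later rows make up. A row lasts 1/10 s, in which the tool goes at most 50 mm and 8.59 degrees, less where a joint would pass 70% of its speed; a pose out of reach is approached as far as the arm can. A call with a gripper value outside its range is refused whole. The fingers move at their own pace and stop on an object; "grip_force" is the grip in N (left out, the last holds). Time passes only in rows, so rows that repeat a pose let the fingers close. It gives the time, the measured TCP pose, the force and the opening at its end, in the units of the state.
- bot.observe(): the state, without advancing time (a new reading comes with each control period).
- eyes.grab_frame(name): name is "side" or "top" or "wrist"; returns the picture (420x560x3 uint8, red, green, blue); there is no depth.
- eyes.get_calibration(name): a dict with "fx", "fy", "cx", "cy" (pixels), "camera_from_world" (4x4, takes a point from world to camera coordinates); the wrist camera has in their place "hand_eye" (4x4, takes a point from camera to tool coordinates, whose origin is the TCP and whose axes are the tool frame's). Camera axes: x right, y down, z forward; pixel columns grow to the right and rows downward; lengths in m; the calibration is good to about 2 mm. A picture is of the moment at which its call begins: read the wrist's pose just before it. get_calibration takes no time and is no camera call.
- bot.job_done(): hands the job in, once; it reports no verdict.
The state is a dict: "clock": time; "qpos": joint angles; "qd": joint speeds; "joint_efforts": joint torques, N m; "position": TCP position; "tool_rot": TCP orientation; "force": force on the tool from outside, world axes, zero at the start; "moment": the same for the moment, N m; "grip_width": finger opening in m.
Only numpy, scipy, OpenCV 4.12 (cv2) and the standard library are available. Lean on these libraries where they do the work, as an engineer would, in place of code of your own. Each camera call takes 0.05 s, during which the arm holds its last target.

## Working session

There is one attempt and no reset: what is moved stays moved. The work goes in short steps, Python scripts to look and compute and a tool call to move; the robot and the scene stay as the last step left them, time stands still between calls to the robot, and variables do not carry over. Pictures are saved under pics/ and viewed, and the job is handed in when it is done.

Besides the shell and the picture viewer there is one more tool, called as name(argument=value, ...), one argument or row to a line, values as JSON. step_arm: Moves the arm, as the interface text tells. Its arguments: {"type":"object","properties":{"targets":{"type":"array","items":{"type":"array","items":{"type":"array","items":{"type":"number"}}}},"grip_force":{"type":"number"}},"required":["targets"]}

```bash
mkdir -p pics; python3 - <<'E'
from workcell import bot, eyes
import cv2,numpy as np
s=bot.observe();print(s, bot.tcp_to_tips)
for n in("top","side","wrist"):
    cv2.imwrite(f"pics/{n}0.png",eyes.grab_frame(n)[:,:,::-1]);c=eyes.get_calibration(n);print(n,c)
E
```

```text
{'clock': 0.0, 'qpos': array([ 1.12082886,  0.52202147, -0.03634126,  1.60000861,  0.02119826,
        1.02108247, -0.11281417]), 'qd': array([-0.00055978, -0.00089648, -0.00089597,  0.00085889, -0.00063237,
       -0.00032821,  0.00046398]), 'joint_efforts': array([-8.72481523e-04, -9.27105474e+01,  1.97957575e+00, -3.69917858e+01,
        1.78499072e-02,  8.30627483e-03,  4.93148161e-05]), 'position': array([ 0.23155013, -0.58018985,  0.25272069]), 'tool_rot': array([-1.5070819 ,  1.56966133,  2.0142652 ]), 'force': array([ 0.93858327, -0.53998694, -0.88480246]), 'moment': array([-0.04050118, -0.00585904, -0.00878683]), 'grip_width': 0.08544797554073043} 0.022
top {'fx': 419.3502000290273, 'fy': 419.3502000290273, 'cx': 274.7566609303093, 'cy': 210.77201489230617, 'camera_from_world': array([[ 0.35644891, -0.93429591, -0.00594379, -0.32023903],
       [-0.7338477 , -0.27602589, -0.62070706,  0.36226459],
       [ 0.57828343,  0.22561219, -0.78402004,  1.22791401],
       [ 0.        ,  0.        ,  0.        ,  1.        ]])}
side {'fx': 401.2445804155839, 'fy': 401.2445804155839, 'cx': 271.71797572067993, 'cy': 205.68409235837856, 'camera_from_world': array([[ 0.99296522, -0.11813891, -0.00795481, -0.4981883 ],
       [-0.07656136, -0.58935009, -0.80424178, -0.01416526],
       [ 0.09032408,  0.79919314, -0.59424901,  1.37471168],
       [ 0.        ,  0.        ,  0.        ,  1.        ]])}
wrist {'fx': 301.0223612487974, 'fy': 301.0223612487974, 'cx': 275.58852237452686, 'cy': 213.38168596083517, 'hand_eye': array([[-2.63391980e-04, -3.27583942e-01,  9.44822042e-01,
        -1.21719593e-01],
       [ 9.99999886e-01,  2.90811059e-04,  3.79602684e-04,
        -1.20986123e-03],
       [-3.99116443e-04,  9.44822034e-01,  3.27583828e-01,
        -8.44892844e-02],
       [ 0.00000000e+00,  0.00000000e+00,  0.00000000e+00,
         1.00000000e+00]])}
```

View pics/top0.png

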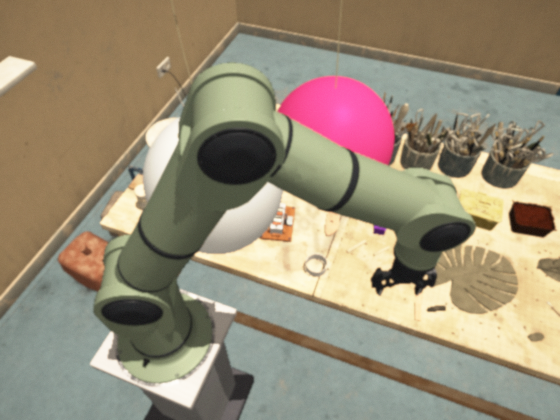

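View pics/side0.png

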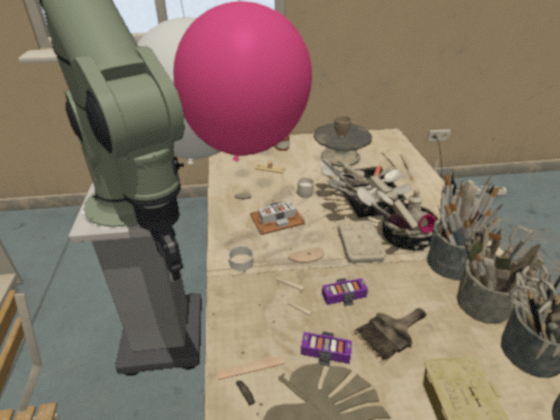

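View pics/wrist0.png

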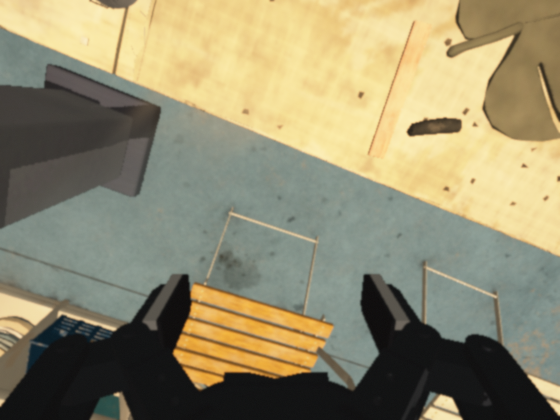

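```bash
cat > h.py <<'E'
import numpy as np,cv2
from workcell import bot,eyes
from scipy.spatial.transform import Rotation as R
def ray(n,uv,T=None):
    c=eyes.get_calibration(n); uv=np.atleast_2d(uv)
    d=np.c_[(uv[:,0]-c['cx'])/c['fx'],(uv[:,1]-c['cy'])/c['fy'],np.ones(len(uv))]
    if n=='wrist':
        M=T@c['hand_eye']
    else: M=np.linalg.inv(c['camera_from_world'])
    return M[:3,3],d@M[:3,:3].T
def plane(n,uv,z,T=None):
    o,d=ray(n,uv,T); return o+d*((z-o[2])/d[:,2])[:,None]
def pose(s):
    T=np.eye(4);T[:3,:3]=R.from_euler('xyz',s['tool_rot']).as_matrix();T[:3,3]=s['position'];return T
def proj(n,P,T=None):
    c=eyes.get_calibration(n);P=np.atleast_2d(P)
    M=c['camera_from_world'] if n!='wrist' else np.linalg.inv(T@c['hand_eye'])
    q=P@M[:3,:3].T+M[:3,3]
    return np.c_[c['fx']*q[:,0]/q[:,2]+c['cx'],c['fy']*q[:,1]/q[:,2]+c['cy']]
def grab(n,f):
    s=bot.observe();T=pose(s);im=eyes.grab_frame(n)[:,:,::-1].copy();cv2.imwrite(f'pics/{f}.png',im);np.save(f'pics/{f}.npy',T);return im,T
E
python3 - <<'E'
from h import *
im=cv2.imread('pics/side0.png')
a=im[130:280,200:350];cv2.imwrite('pics/s0z.png',cv2.resize(a,None,fx=4,fy=4,interpolation=cv2.INTER_CUBIC))
print(plane('side',[[277,217],[270,168],[241,257],[307,256],[306,187],[243,196],[283,143]],0.0).round(3))
print(pose(bot.observe()).round(3))
E
```

```text
[[ 0.501 -0.151  0.   ]
 [ 0.514  0.156  0.   ]
 [ 0.375 -0.322  0.   ]
 [ 0.563 -0.342  0.   ]
 [ 0.626  0.008  0.   ]
 [ 0.399 -0.019  0.   ]
 [ 0.592  0.352  0.   ]]
[[-0.     0.371 -0.929  0.232]
 [ 0.001 -0.929 -0.371 -0.58 ]
 [-1.    -0.001  0.     0.253]
 [ 0.     0.     0.     1.   ]]
```

View pics/s0z.png

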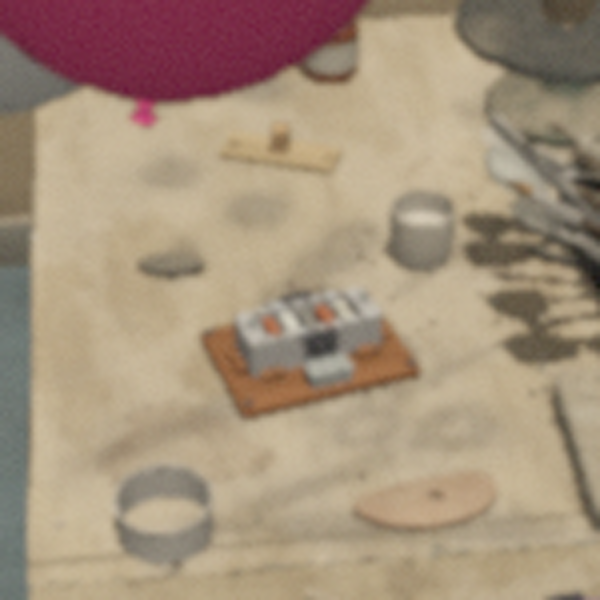

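```bash
python3 - <<'E'
from h import *
def tri(a,b):
    o1,d1=ray('side',a);o2,d2=ray('top',b);d1=d1[0];d2=d2[0]
    A=np.c_[d1,-d2];t=np.linalg.lstsq(A,o2-o1,rcond=None)[0]
    return o1+t[0]*d1,o2+t[1]*d2,t
print('pink',tri([243,80],[337,135])); print('white',tri([188,88],[212,183]))
print(70/401*tri([243,80],[337,135])[2][0])
E
```

```text
pink (array([ 0.40514227, -0.34628791,  0.51927886]), array([ 0.41412628, -0.34293114,  0.5301613 ]), array([0.8259739 , 0.97436984]))
white (array([ 0.26630485, -0.07703298,  0.41188512]), array([ 0.26725757, -0.07659885,  0.41284601]), array([1.09243886, 1.04150345]))
0.14418497088150486
```

```bash
python3 - <<'E'
from h import *
z=lambda l:[[200+a/4,130+b/4] for a,b in l]
c=plane('side',z([(203,335),(247,415),(418,372),(370,310)]),0.012);print(c.round(3))
for i in range(4):
    v=c[(i+1)%4]-c[i];print(np.linalg.norm(v),np.degrees(np.arctan2(v[1],v[0])))
k=plane('side',z([(221,154),(335,171),(343,148),(235,137)]),0.006);print(k.round(3))
for i in range(4):
    v=k[(i+1)%4]-k[i];print(np.linalg.norm(v),np.degrees(np.arctan2(v[1],v[0])))
print(plane('side',z([(280,138)]),.019))
print(c.mean(0),k.mean(0))
E
```

```text
[[ 0.417 -0.139  0.012]
 [ 0.443 -0.242  0.012]
 [ 0.58  -0.208  0.012]
 [ 0.556 -0.123  0.012]]
0.10635044936853884 -76.15015899436897
0.14188241970838025 14.027101854164021
0.08824461215902354 105.95275660773109
0.139772250707766 -173.43619396217127
[[0.456 0.149 0.006]
 [0.56  0.105 0.006]
 [0.573 0.145 0.006]
 [0.472 0.179 0.006]]
0.1126799234672245 -23.336559954606987
0.04252798182697108 71.44716228005822
0.1064468538724542 161.26907382648807
0.03396791000742228 -118.45455243760274
[[0.51309162 0.14974902 0.019     ]]
[ 0.49904164 -0.17779403  0.012     ] [0.51538576 0.14459189 0.006     ]
```

step_arm(
  targets=[
    [[0,-2,-2.5,0,0,0,1],[0,-4,-5,0,0,0,1],[0,-6,-7.5,0,0,0,1],[0,-8,-10,0,0,0,1],[0,-10,-12.5,0,0,0,1],[0,-12,-15,0,0,0,1],[0,-14,-17.5,0,0,0,1],[0,-16,-20,0,0,0,1]],
  ],
)

```text
clock: 0.95
position: [0.3585, -0.3563, 0.253]
tool_rot: [-1.459, 1.57, 2.062]
force: [0.5, -0.7, 0.5]
grip_width: 0.0853
```

step_arm(
  targets=[
    [[0,-2.5,-3,0.05,0,0,1],[0,-5,-6,0.1,0,0,1],[0,-7.5,-9,0.15,0,0,1],[0,-10,-12,0.2,0,0,1],[0,-12.5,-15,0.25,0,0,1],[0,-15,-18,0.3,0,0,1],[0,-17.5,-21,0.35,0,0,1],[0,-20,-25,0.4,0,0,1],[0,-22,-28,0.44,0,0,1],[0,-24,-30,0.44,0,0,1]],
  ],
)

```text
clock: 1.95
position: [0.5492, -0.02, 0.2529]
tool_rot: [-1.1, 1.57, 1.981]
force: [0.9, -0.6, 0.4]
grip_width: 0.0852
```

```bash
python3 - <<'E'
from h import *
im,T=grab('wrist','w1');print(T.round(3))
grab('side','s1');grab('top','t1')
print(bot.observe()['force'])
E
```

```text
[[-0.001 -0.061 -0.998  0.549]
 [ 0.001 -0.998  0.061 -0.02 ]
 [-1.    -0.001  0.001  0.253]
 [ 0.     0.     0.     1.   ]]
[-1.34418439 -1.18139418  0.6320999 ]
```

View pics/w1.png

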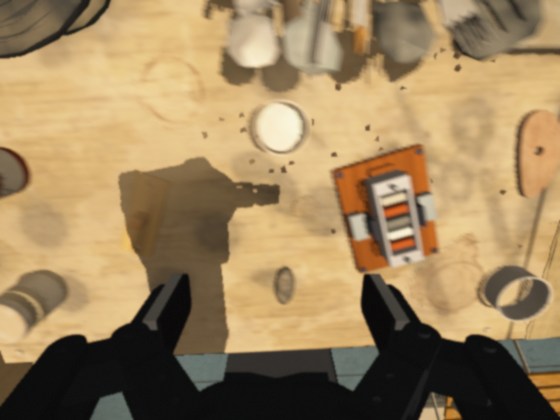

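View pics/t1.png

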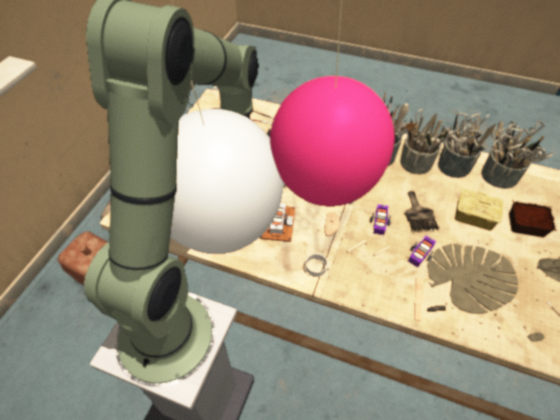

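```bash
python3 - <<'E'
from h import *
im=cv2.imread('pics/w1.png')
a=im[140:280,320:460];b=im[160:280,90:230]
b=np.clip(b.astype(float)*2.,0,255).astype(np.uint8)
cv2.imwrite('pics/w1a.png',cv2.resize(a,None,fx=4,fy=4,interpolation=cv2.INTER_CUBIC))
cv2.imwrite('pics/w1b.png',cv2.resize(b,None,fx=4,fy=4,interpolation=cv2.INTER_CUBIC))
E
```

```text
(no output)
```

View pics/w1a.png

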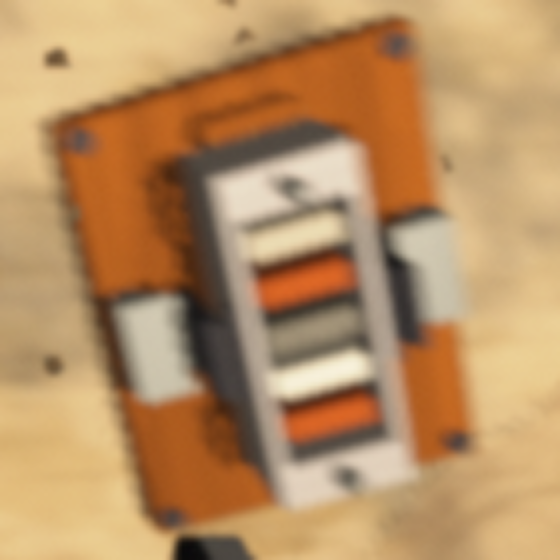

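View pics/w1b.png

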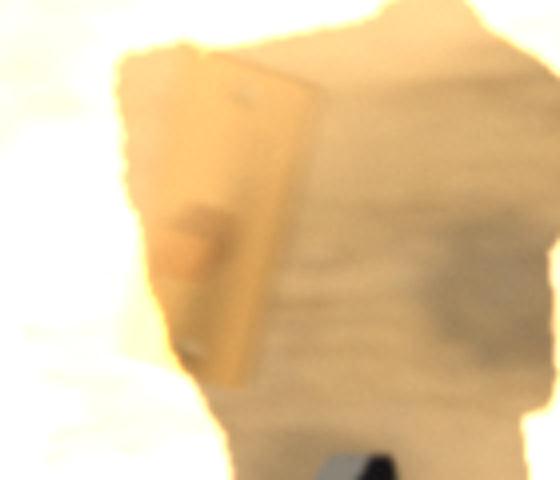

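```bash
python3 - <<'E'
from h import *
T=np.load('pics/w1.npy')
r=plane('wrist',[[320+a/4,140+b/4] for a,b in[(208,180),(360,140),(415,470),(285,508)]],.046,T);print(r.round(4),r.mean(0))
for i in range(4):
    v=r[(i+1)%4]-r[i];print(np.linalg.norm(v),np.degrees(np.arctan2(v[1],v[0])))
p=plane('wrist',[[320+a/4,140+b/4] for a,b in[(285,183),(348,483)]],.048,T);v=p[1]-p[0];print('pins',p,p.mean(0),np.linalg.norm(v),np.degrees(np.arctan2(v[1],v[0])))
d=plane('wrist',[[320+a/4,140+b/4] for a,b in[(58,122),(408,18),(470,440),(155,527)]],.012,T);print('dock',d,d.mean(0))
for i in range(4):
    v=d[(i+1)%4]-d[i];print(np.linalg.norm(v),np.degrees(np.arctan2(v[1],v[0])))
p=plane('wrist',[[90+a/4,160+b/4] for a,b in[(240,97),(190,345)]],.006,T);v=p[1]-p[0];print('holes',p,p.mean(0),np.linalg.norm(v),np.degrees(np.arctan2(v[1],v[0])))
p=plane('wrist',[[90+a/4,160+b/4] for a,b in[(180,250)]],.032,T);print('knob',p)
E
```

```text
[[ 0.5464 -0.1266  0.046 ]
 [ 0.5553 -0.1681  0.046 ]
 [ 0.4518 -0.1935  0.046 ]
 [ 0.4411 -0.1549  0.046 ]] [ 0.49865279 -0.16077666  0.046     ]
0.04235960608518246 -77.90897855058915
0.10652883406248265 -166.18228829308103
0.04006368937076059 105.5885885544558
0.10906745036060572 15.023849251699245
pins [[ 0.5448018  -0.14741814  0.048     ]
 [ 0.44971735 -0.17262947  0.048     ]] [ 0.49725957 -0.16002381  0.048     ] 0.09837004133514778 -165.1499155220546
dock [[ 0.55828791 -0.09098135  0.012     ]
 [ 0.58312537 -0.19393197  0.012     ]
 [ 0.44319936 -0.22813888  0.012     ]
 [ 0.41646434 -0.12460544  0.012     ]] [ 0.50026925 -0.15941441  0.012     ]
0.1059043365479391 -76.43623630936406
0.1440465221693405 -166.26265689222066
0.10692957860669368 104.47896545906877
0.14575494005718936 13.337650722502199
holes [[0.55346758 0.13883267 0.006     ]
 [0.46974117 0.17250477 0.006     ]] [0.51160437 0.15566872 0.006     ] 0.09024367297618552 158.09157508893492
knob [[0.512943  0.1549673 0.032    ]]
```

step_arm(
  targets=[
    [[2,-3.5,1,0.06,0,0,1],[4,-7,2,0.12,0,0,1],[6,-10.5,3,0.18,0,0,1],[8,-14,4,0.24,0,0,1],[9.3,-17.2,4.8,0.305,0,0,1],[9.3,-17.2,4.8,0.305,0,0,1]],
  ],
)

```text
clock: 2.7
position: [0.5082, 0.1573, 0.1584]
tool_rot: [-0.068, 1.567, 2.714]
force: [0.0, -0.9, 0.2]
grip_width: 0.0851
```

```bash
python3 - <<'E'
from h import *
im,T=grab('wrist','w2');print(T.round(3))
b=im[120:300,180:380];print(b.mean())
cv2.imwrite('pics/w2b.png',cv2.resize(np.clip(b*1.6,0,255).astype(np.uint8),None,fx=4*.8,fy=4*.8,interpolation=cv2.INTER_CUBIC))
E
```

```text
[[-0.004 -0.352 -0.936  0.508]
 [ 0.002 -0.936  0.352  0.157]
 [-1.    -0.     0.004  0.158]
 [ 0.     0.     0.     1.   ]]
147.28458333333333
```

View pics/w2.png

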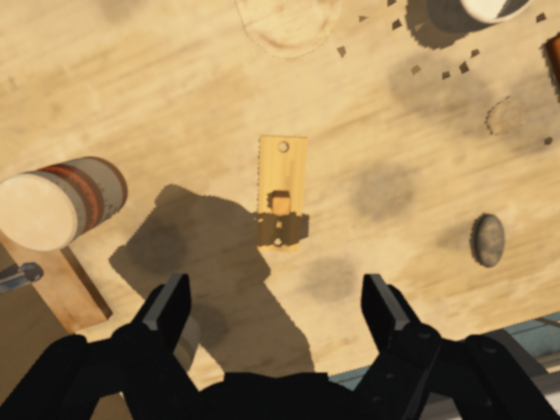

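View pics/w2b.png

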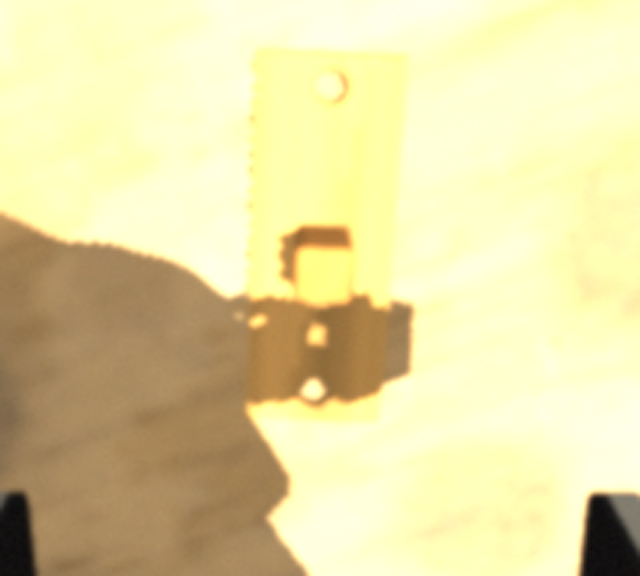

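```bash
python3 - <<'E'
from h import *
T=np.load('pics/w2.npy')
p=plane('wrist',[[283.4,146.9],[277.8,241.6]],.005,T);v=p[1]-p[0];print('holes',p,p.mean(0),np.linalg.norm(v),np.degrees(np.arctan2(v[1],v[0])))
k=plane('wrist',[[280.9,205.9]],.032,T);print('knob',k)
print('tool y ang',np.degrees(np.arctan2(T[1,1],T[0,1])))
for q in (p.mean(0),k[0]): 
    q=q.copy();q[2]=.028;print((T[:3,:3].T@(q-T[:3,3])*100).round(2))
k=plane('wrist',[[180+a/3.2,120+b/3.2] for a,b in[(295,247),(352,247),(352,303),(295,303)]],.032,T);print(np.linalg.norm(np.diff(k,axis=0),axis=1))
E
```

```text
holes [[0.553757   0.13360381 0.005     ]
 [0.46819784 0.17087914 0.005     ]] [0.51097742 0.15224147 0.005     ] 0.0933264178966444 156.4588200651608
knob [[0.5106713  0.15236025 0.032     ]]
tool y ang -110.6148718838535
[13.04  0.38 -0.49]
[13.04  0.38 -0.46]
[0.01525411 0.01591061 0.01556614]
```

step_arm(
  targets=[
    [[2,0.38,-0.48,0.051,0,0,0.4],[4,0.38,-0.48,0.051,0,0,0.4],[6,0.38,-0.48,0.051,0,0,0.4],[8,0.38,-0.48,0.051,0,0,0.4],[8,0.38,-0.48,0.051,0,0,0.4],[8,0.38,-0.48,0.051,0,0,0.4]],
  ],
)

```text
clock: 3.35
position: [0.5125, 0.1485, 0.0799]
tool_rot: [0.268, 1.568, 2.997]
force: [-0.6, -0.6, 0.7]
grip_width: 0.0344
```

```bash
python3 - <<'E'
from h import *
im,T=grab('wrist','w3');print(T.round(4),bot.tcp_to_tips,bot.observe()['grip_width'])
print((T[:3,:3].T@(np.array([.5108,.1523,.031])-T[:3,3])*100).round(2))
print('tool y ang',np.degrees(np.arctan2(T[1,1],T[0,1])))
for w in (.03,):
  print(proj('wrist',[T[:3,3]+T[:3,:3]@np.array([.022,s*w/2,0]) for s in(-1,1)],T))
E
```

```text
[[-2.600e-03 -4.003e-01 -9.164e-01  5.125e-01]
 [ 4.000e-04 -9.164e-01  4.003e-01  1.485e-01]
 [-1.000e+00  7.000e-04  2.500e-03  7.990e-02]
 [ 0.000e+00  0.000e+00  0.000e+00  1.000e+00]] 0.022 0.034361794514009864
[ 4.89 -0.28  0.3 ]
tool y ang -113.59881580434529
[[249.15844512 272.39732764]
 [304.48972665 272.42619058]]
```

View pics/w3.png

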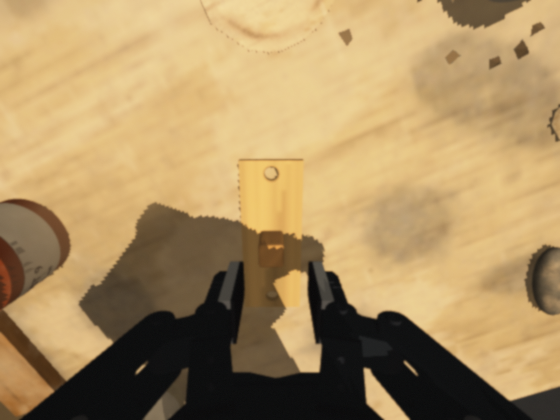

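step_arm(
  targets=[
    [[1,-0.28,0.3,0,0,0,0.4],[2,-0.28,0.3,0,0,0,0.4],[2,-0.28,0.3,0,0,0,0.4],[2,-0.28,0.3,0,0,0,0.4]],
  ],
)

```text
clock: 3.8
position: [0.5109, 0.1527, 0.06]
tool_rot: [0.186, 1.568, 2.916]
force: [0.1, 0.4, -0.6]
grip_width: 0.0341
```

```bash
python3 - <<'E'
from h import *
im,T=grab('wrist','w4');print(T.round(4))
print((T[:3,:3].T@(np.array([.5108,.1523,.031])-T[:3,3])*100).round(2), bot.observe()['qd'].round(3))
cv2.imwrite('pics/w4b.png',cv2.resize(np.clip(im[140:320,180:380]*1.5,0,255).astype(np.uint8),None,fx=3.2,fy=3.2,interpolation=cv2.INTER_CUBIC))
E
```

```text
[[-2.300e-03 -4.000e-01 -9.165e-01  5.109e-01]
 [ 5.000e-04 -9.165e-01  4.000e-01  1.527e-01]
 [-1.000e+00  4.000e-04  2.300e-03  6.000e-02]
 [ 0.000e+00  0.000e+00  0.000e+00  1.000e+00]]
[ 2.9   0.04 -0.01] [ 0.    -0.005 -0.    -0.003 -0.     0.002 -0.002]
```

View pics/w4b.png

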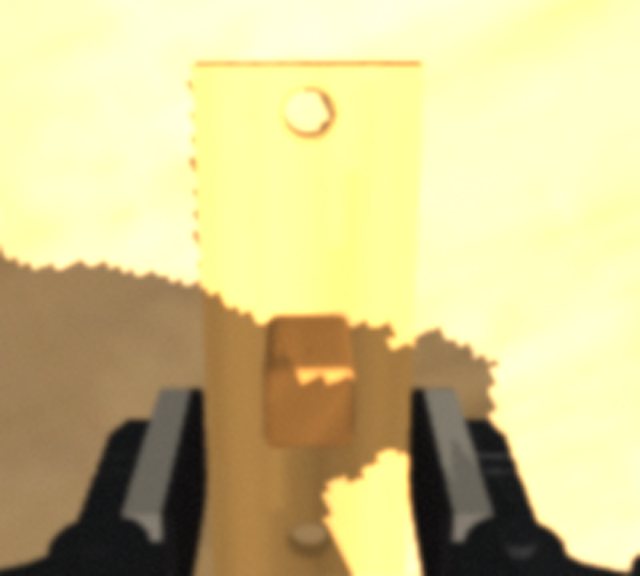

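```bash
python3 - <<'E'
from h import *
T=np.load('pics/w4.npy')
for x in(.018,.022,.026,.03,.035):
  print(x,proj('wrist',[T[:3,3]+T[:3,:3]@np.array([x,s*.017,z]) for s in(-1,1) for z in (-.011,0,.011)],T).round(1).tolist())
E
```

```text
0.018 [[244.0, 257.6], [244.8, 276.3], [245.4, 294.1], [309.7, 257.7], [308.9, 276.3], [308.2, 294.1]]
0.022 [[244.8, 254.1], [245.5, 272.4], [246.1, 289.9], [308.9, 254.2], [308.2, 272.4], [307.5, 289.9]]
0.026 [[245.5, 250.8], [246.2, 268.7], [246.8, 285.9], [308.2, 250.8], [307.4, 268.7], [306.8, 285.9]]
0.03 [[246.2, 247.6], [246.8, 265.2], [247.4, 282.0], [307.4, 247.6], [306.7, 265.2], [306.1, 282.1]]
0.035 [[247.0, 243.8], [247.6, 261.0], [248.1, 277.5], [306.5, 243.8], [305.9, 261.0], [305.3, 277.5]]
```

step_arm(
  targets=[
    [[1.5,0.04,0,0,0,0,0.4],[2.9,0.04,0,0,0,0,0.4],[2.9,0.04,0,0,0,0,0.4],[2.9,0.04,0,0,0,0,0],[2.9,0.04,0,0,0,0,0],[2.9,0.04,0,0,0,0,0],[2.9,0.04,0,0,0,0,0]],
  ],
  grip_force=40,
)

```text
clock: 4.55
position: [0.511, 0.1524, 0.0316]
tool_rot: [-0.159, 1.569, 2.571]
force: [-0.5, 0.0, -1.0]
grip_width: 0.0153
```

step_arm(
  targets=[
    [[-1,0,0,0,0,0,0],[-3,0,0,0,0,0,0],[-6,0,0,0,0,0,0],[-9,0,0,0,0,0,0],[-12,0,0,0,0,0,0],[-12,0,0,0,0,0,0]],
  ],
)

```text
clock: 5.15
position: [0.5129, 0.1528, 0.1559]
tool_rot: [-2.112, 1.566, 0.618]
force: [1.0, -0.2, -1.5]
grip_width: 0.015
```

```bash
python3 - <<'E'
from h import *
im,T=grab('wrist','w5');print(T.round(4),bot.observe()['grip_width'],bot.observe()['force'])
cv2.imwrite('pics/w5b.png',cv2.resize(np.clip(im[140:360,180:380]*1.,0,255).astype(np.uint8),None,fx=2.7,fy=2.7,interpolation=cv2.INTER_CUBIC))
t=(T[:3,:3].T@(np.array([.478,-.078,.15])-T[:3,3])*100).round(2);print(t)
E
```

```text
[[ 0.0042 -0.4004 -0.9163  0.5129]
 [ 0.003  -0.9163  0.4005  0.1528]
 [-1.     -0.0045 -0.0027  0.1559]
 [ 0.      0.      0.      1.    ]] 0.01545909325326409 [-0.04463541 -0.18571681 -1.17862431]
[ 0.5  22.54 -6.05]
```

View pics/w5b.png

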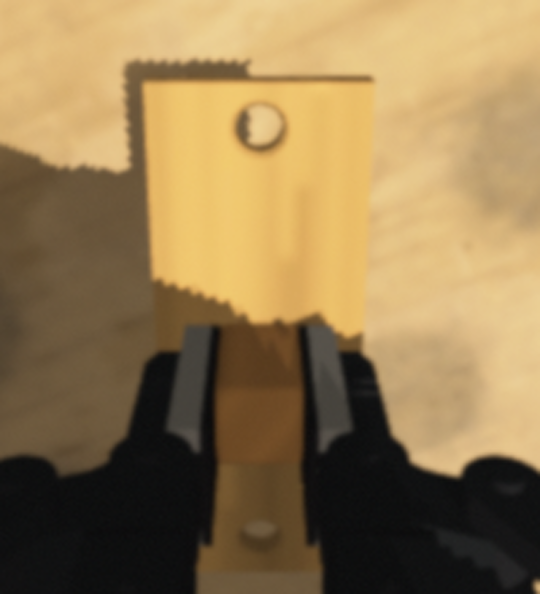

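```bash
cat >> h.py <<'E'
def toolplane(uv,x):  # intersection with tool plane x
    o,d=ray('wrist',uv,np.eye(4)); return o+d*((x-o[0])/d[:,0])[:,None]
E
python3 - <<'E'
from h import *
p=toolplane([[180+261/2.7,140+127/2.7],[180+260/2.7,140+529/2.7]],.0256)
print(p*1000,p.mean(0)*1000,np.linalg.norm(p[0]-p[1]),np.degrees(np.arctan2(*(p[1]-p[0])[1:])))
E
```

```text
[[ 25.6         -0.15059997 -46.6469547 ]
 [ 25.6         -0.22880608  45.59702725]] [25.6        -0.18970302 -0.52496372] 0.0922440151026835 -0.048576380756927245
```

step_arm(
  targets=[
    [[0.1,2.5,-0.6,-0.07,0,0,0],[0.2,5,-1.2,-0.14,0,0,0],[0.3,7.5,-2,-0.21,0,0,0],[0.4,10,-2.7,-0.28,0,0,0],[0.5,12.5,-3.4,-0.35,0,0,0],[0.5,15,-4,-0.42,0,0,0],[0.5,17.5,-4.7,-0.5,0,0,0],[0.5,20,-5.4,-0.58,0,0,0],[0.5,22.5,-6,-0.66,0,0,0],[0.5,22.5,-6,-0.66,0,0,0]],
  ],
)

```text
clock: 6.2
position: [0.4758, -0.081, 0.1479]
tool_rot: [-2.266, 1.569, 1.122]
force: [-0.6, 0.4, -0.1]
grip_width: 0.015
```

step_arm(
  targets=[
    [[0,0,0,0,0,0,0],[0,0,0,0,0,0,0]],
  ],
)

```text
clock: 6.4
position: [0.4756, -0.0807, 0.1476]
tool_rot: [-1.786, 1.569, 1.601]
force: [0.1, 1.4, 0.0]
grip_width: 0.0149
```

```bash
python3 - <<'E'
from h import *
im,T=grab('wrist','w6');print(T.round(4),bot.observe()['qd'].round(3))
E
```

```text
[[-0.000e+00  2.436e-01 -9.699e-01  4.756e-01]
 [ 1.400e-03 -9.699e-01 -2.436e-01 -8.070e-02]
 [-1.000e+00 -1.400e-03 -3.000e-04  1.476e-01]
 [ 0.000e+00  0.000e+00  0.000e+00  1.000e+00]] [-0.006 -0.002 -0.002 -0.002  0.002  0.002  0.002]
```

View pics/w6.png

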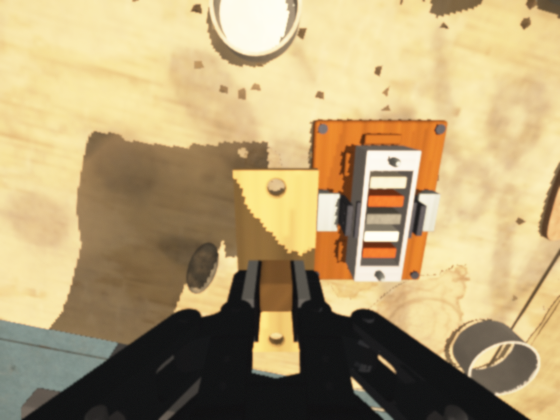

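```bash
python3 - <<'E'
from h import *
im=cv2.imread('pics/w6.png')
cv2.imwrite('pics/w6b.png',cv2.resize(im[135:290,330:450],None,fx=3.8*1.,fy=3.8,interpolation=cv2.INTER_CUBIC))
E
```

```text
(no output)
```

View pics/w6b.png

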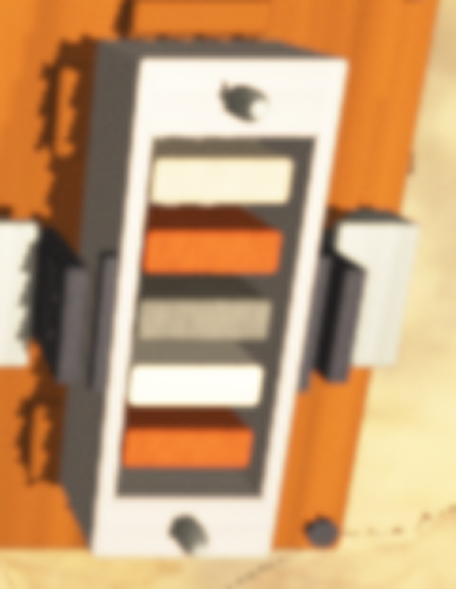

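```bash
python3 - <<'E'
from h import *
T=np.load('pics/w6.npy')
f=lambda l:[[330+a/3.8,135+b/3.8] for a,b in l]
r=plane('wrist',f([(140,58),(347,60),(272,554),(92,553)]),.046,T);print(r.round(4),r.mean(0))
for i in range(4):
    v=r[(i+1)%4]-r[i];print(np.linalg.norm(v),np.degrees(np.arctan2(v[1],v[0])))
w=plane('wrist',f([(155,140),(313,138),(263,495),(117,495)]),.046,T);print('inner',w.mean(0))
c=r.mean(0)
for yaw in(14.0,14.5):
  a=np.radians(yaw);ux=np.array([np.cos(a),np.sin(a)])
  for s in(1,-1):
    for z in(.046,.056): 
      q=proj('wrist',[[*(c[:2]+s*.047*ux),z]],T)[0];print(yaw,s,z,((q-[330,135])*3.8).round(0))
for z in (.046,.056):
  print(plane('wrist',f([(242,98),(183,520)]) if z==.046 else f([(260,106),(190,540)]),z,T))
E
```

```text
[[ 0.5457 -0.1306  0.046 ]
 [ 0.5551 -0.1694  0.046 ]
 [ 0.4493 -0.1965  0.046 ]
 [ 0.4397 -0.1574  0.046 ]] [ 0.49746295 -0.16347778  0.046     ]
0.03989923260331336 -76.41398523259697
0.10917239937824968 -165.61122559127912
0.04030329299235244 103.8010183681548
0.10931871946547041 14.176058017105277
inner [ 0.49709486 -0.16369316  0.046     ]
14.0 1 0.046 [240.  99.]
14.0 1 0.056 [259. 107.]
14.0 -1 0.046 [185. 524.]
14.0 -1 0.056 [200. 548.]
14.5 1 0.046 [238.  99.]
14.5 1 0.056 [257. 107.]
14.5 -1 0.046 [187. 524.]
14.5 -1 0.056 [202. 548.]
[[ 0.54329204 -0.15248066  0.046     ]
 [ 0.45260216 -0.17417352  0.046     ]]
[[ 0.54333129 -0.15210421  0.056     ]
 [ 0.45309126 -0.17216953  0.056     ]]
```

step_arm(
  targets=[
    [[0,2.5,0,0,0,0,0],[0,5,0,0,0,0,0],[1,7.5,-0.1,0,0,0,0],[2,8.6,-0.1,0,0,0,0],[3.5,8.6,-0.1,0,0,0,0],[4.9,8.6,-0.1,0,0,0,0],[4.9,8.6,-0.1,0,0,0,0],[4.9,8.6,-0.1,0,0,0,0]],
  ],
)

```text
clock: 7.25
position: [0.4977, -0.1626, 0.0985]
tool_rot: [-1.587, 1.569, 1.802]
force: [0.5, -0.5, 0.0]
grip_width: 0.015
```

```bash
python3 - <<'E'
from h import *
im,T=grab('wrist','w7');print(T.round(4),bot.observe()['qd'].round(3),bot.observe()['force'])
cv2.imwrite('pics/w7b.png',cv2.resize(im[100:380,160:400],None,fx=2.1,fy=2.1,interpolation=cv2.INTER_CUBIC))
E
```

```text
[[-4.000e-04  2.453e-01 -9.694e-01  4.977e-01]
 [ 1.900e-03 -9.694e-01 -2.453e-01 -1.626e-01]
 [-1.000e+00 -1.900e-03 -0.000e+00  9.850e-02]
 [ 0.000e+00  0.000e+00  0.000e+00  1.000e+00]] [ 0.005 -0.01   0.001 -0.003  0.001  0.     0.002] [-0.17228575  0.6364974   0.08618906]
```

View pics/w7b.png

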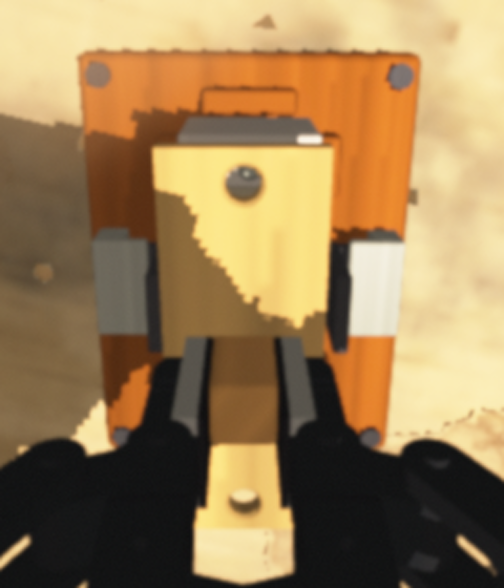

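```bash
python3 - <<'E'
from h import *
I=np.eye(4)
pt=lambda x,y,z:((proj('wrist',[[x,y,z]],I)[0]-[160,100])*2.1).round(1)
print('hole top',pt(.0256,-.0002,-.047),'tip',pt(.0425,-.0002,-.047),'cone base',pt(.0465,-.0002,-.047))
print(toolplane([[160+246/2.1,100+174/2.1]],.0425)*1000)
T=np.load('pics/w7.npy')
g=lambda l:[[160+a/2.1,100+b/2.1] for a,b in l]
d=plane('wrist',g([(97,75),(400,77),(369,437),(121,437)]),.013,T)
for q in d: print((T[:3,:3].T@(q-T[:3,3])*1000).round(1))
d=plane('wrist',g([(95,242),(405,242),(397,335),(100,335)]),.0265,T)
for q in d: print('lug',(T[:3,:3].T@(q-T[:3,3])*1000).round(1))
d=plane('wrist',g([(78,54),(419,56)]),.012,T)
for q in d: print('dockend',(T[:3,:3].T@(q-T[:3,3])*1000).round(1))
im=cv2.imread('pics/w7.png');cv2.imwrite('pics/w7c.png',cv2.resize(im[140:220,220:340],None,fx=5,fy=5,interpolation=cv2.INTER_CUBIC))
E
```

```text
hole top [246.6 183.9] tip [246.2 168.2] cone base [246.1 164.9]
[[ 42.5         -0.2540846  -45.42176459]]
[ 85.5 -47.5 -67.4]
[ 85.4  49.  -66.9]
[85.4 48.1 69.4]
[ 85.5 -48.5  69.5]
lug [ 72.  -49.1 -15.8]
lug [ 71.9  51.6 -15.9]
lug [71.8 51.7 17.9]
lug [ 72. -50.  18.]
dockend [ 86.6 -53.3 -73.8]
dockend [ 86.3  54.7 -73.3]
```

View pics/w7c.png

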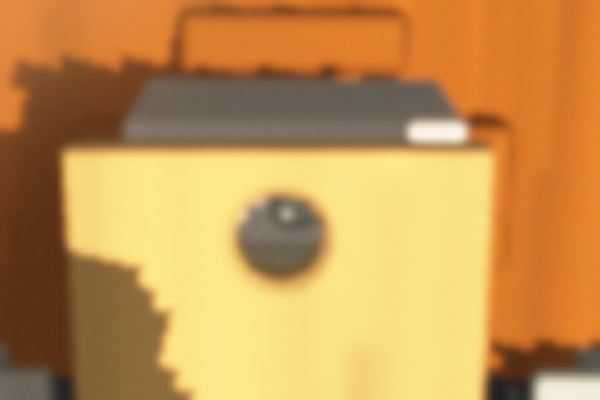

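step_arm(
  targets=[
    [[0.3,0.04,0.13,0.005,0,0,0],[0.7,0.04,0.13,0.005,0,0,0],[0.7,0.04,0.13,0.005,0,0,0],[0.7,0.04,0.13,0.005,0,0,0]],
  ],
)

```text
clock: 7.7
position: [0.4968, -0.1635, 0.0919]
tool_rot: [-2.015, 1.569, 1.37]
force: [-0.4, -0.3, -0.4]
grip_width: 0.015
```

```bash
python3 - <<'E'
from h import *
im,T=grab('wrist','w8');print(T.round(4),bot.observe()['qd'].round(3),bot.observe()['force'])
I=np.eye(4);x=T[2,3]
for X in (.0256,.0316,x-.056,x-.052): print(X,proj('wrist',[[X,0,-.047]],I).round(1))
cv2.imwrite('pics/w8c.png',cv2.resize(im[120:220,200:350],None,fx=5,fy=5,interpolation=cv2.INTER_CUBIC))
cv2.imwrite('pics/w8b.png',cv2.resize(im[100:380,160:400],None,fx=2.1,fy=2.1,interpolation=cv2.INTER_CUBIC))
E
```

```text
[[ 3.000e-04  2.402e-01 -9.707e-01  4.968e-01]
 [ 1.600e-03 -9.707e-01 -2.402e-01 -1.635e-01]
 [-1.000e+00 -1.400e-03 -7.000e-04  9.190e-02]
 [ 0.000e+00  0.000e+00  0.000e+00  1.000e+00]] [ 0.001  0.    -0.    -0.002 -0.002  0.    -0.   ] [-0.47706858 -0.22241106 -0.48315606]
0.0256 [[277.8 187.6]]
0.0316 [[277.7 184.7]]
0.03588064980159284 [[277.7 182.8]]
0.039880649801592845 [[277.6 181.1]]
```

View pics/w8c.png

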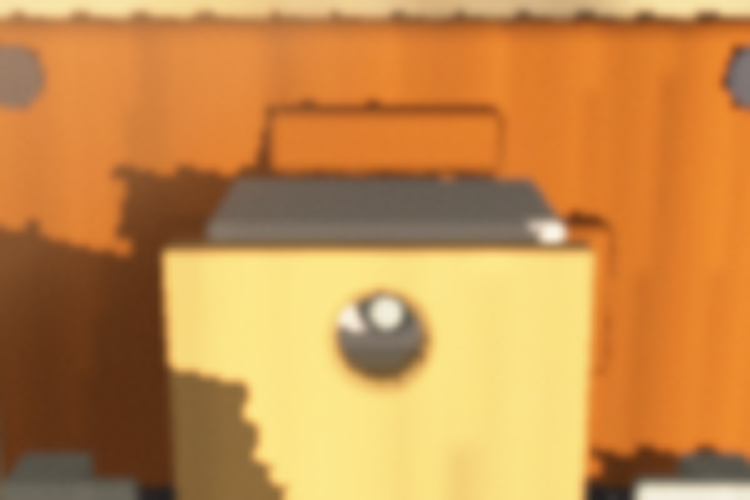

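View pics/w8b.png

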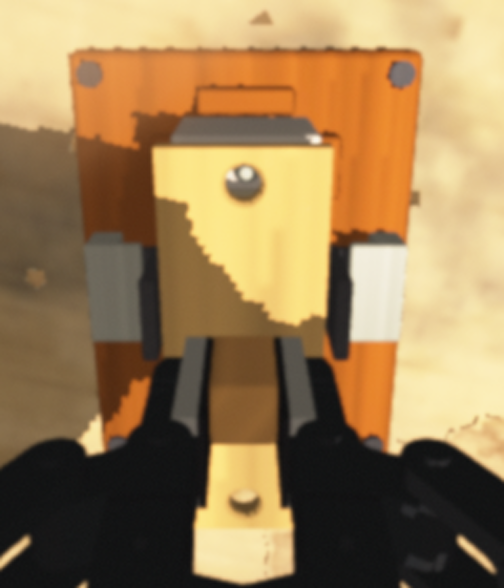

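step_arm(
  targets=[
    [[0,0.06,0.02,0,0,0,0],[0,0.06,0.02,0,0,0,0],[0.3,0.06,0.02,0,0,0,0],[0.5,0.06,0.02,0,0,0,0],[0.7,0.06,0.02,0,0,0,0],[0.9,0.06,0.02,0,0,0,0],[0.9,0.06,0.02,0,0,0,0]],
  ],
)

```text
clock: 8.45
position: [0.4966, -0.1641, 0.0826]
tool_rot: [-1.815, 1.569, 1.569]
force: [1.3, -0.1, -0.2]
grip_width: 0.0152
```

```bash
python3 - <<'E'
from h import *
im,T=grab('wrist','w9');s=bot.observe();print(T.round(4),s['force'],s['moment'])
cv2.imwrite('pics/w9c.png',cv2.resize(im[120:220,200:350],None,fx=5,fy=5,interpolation=cv2.INTER_CUBIC))
E
```

```text
[[ 0.000e+00  2.402e-01 -9.707e-01  4.966e-01]
 [ 1.700e-03 -9.707e-01 -2.402e-01 -1.641e-01]
 [-1.000e+00 -1.700e-03 -4.000e-04  8.260e-02]
 [ 0.000e+00  0.000e+00  0.000e+00  1.000e+00]] [-0.23784913  0.36499109 -1.13172963] [-0.01063279 -0.03212601 -0.00727097]
```

View pics/w9c.png

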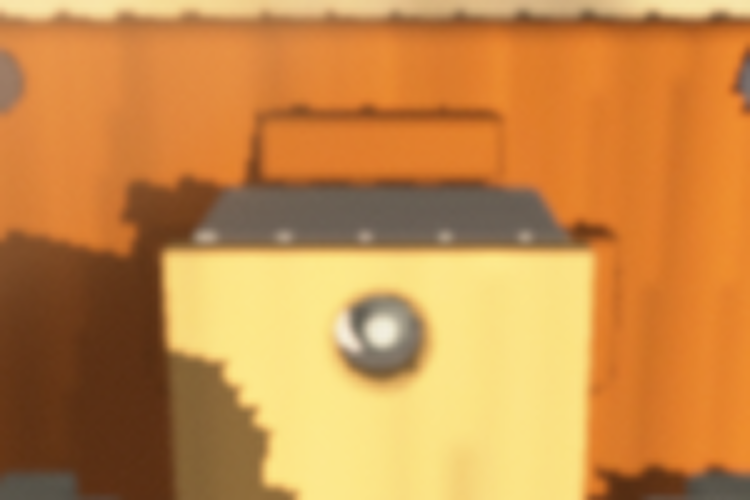

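step_arm(
  targets=[
    [[0.15,0,0,0,0,0,0],[0.3,0,0,0,0,0,0],[0.45,0,0,0,0,0,0],[0.5,0,0,0,0,0,0]],
  ],
)

```text
clock: 8.9
position: [0.4967, -0.1641, 0.0776]
tool_rot: [-1.835, 1.569, 1.55]
force: [1.2, 1.4, 1.0]
grip_width: 0.0155
```

```bash
python3 - <<'E'
from h import *
im,T=grab('wrist','w10');s=bot.observe();print(T.round(4),s['force'],s['moment'])
cv2.imwrite('pics/w10c.png',cv2.resize(im[120:360,180:380],None,fx=2.5,fy=2.5,interpolation=cv2.INTER_CUBIC))
E
```

```text
[[ 0.000e+00  2.402e-01 -9.707e-01  4.967e-01]
 [ 1.700e-03 -9.707e-01 -2.402e-01 -1.641e-01]
 [-1.000e+00 -1.700e-03 -4.000e-04  7.760e-02]
 [ 0.000e+00  0.000e+00  0.000e+00  1.000e+00]] [-0.34234628  0.12023207 -0.03152545] [-0.02561921  0.12714844 -0.01880375]
```

View pics/w10c.png

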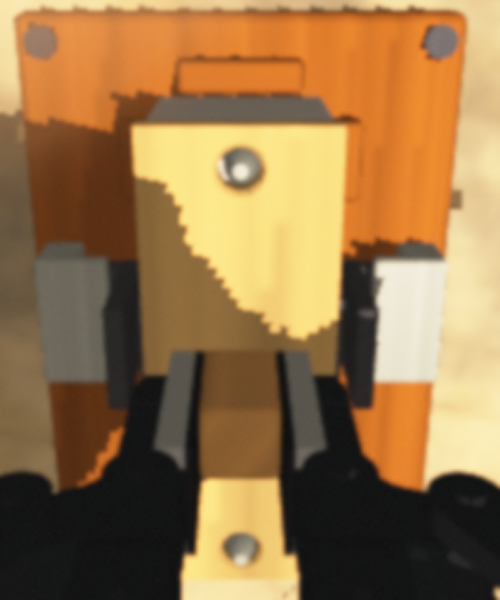

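step_arm(
  targets=[
    [[0.05,0,0,0,0,0,0],[0.1,0,0,0,0,0,0],[0.1,0,0,0,0,0,0]],
  ],
)

```text
clock: 9.25
position: [0.4967, -0.1641, 0.0774]
tool_rot: [-1.996, 1.569, 1.388]
force: [-6.3, 3.2, 21.0]
grip_width: 0.0151
```

step_arm(
  targets=[
    [[-0.02,0,0,0,0,0,0],[-0.02,0,0,0,0,0,0.4],[-0.02,0,0,0,0,0,0.4],[-0.02,0,0,0,0,0,0.4],[-1,0,0,0,0,0,0.4],[-3,0,0,0,0,0,0.4],[-5,0,0,0,0,0,1],[-6,0,0,0,0,0,1],[-6,0,0,0,0,0,1],[-6,0,0,0,0,0,1]],
  ],
)

```text
clock: 10.25
position: [0.4966, -0.1642, 0.1372]
tool_rot: [-1.993, 1.569, 1.391]
force: [-0.2, -0.3, -0.2]
grip_width: 0.0853
```

```bash
python3 - <<'E'
from h import *
im,T=grab('wrist','w11');s=bot.observe();print(T.round(4),s['force'],s['grip_width'])
grab('side','s11')
cv2.imwrite('pics/w11c.png',cv2.resize(im[90:330,160:400],None,fx=2.5,fy=2.5,interpolation=cv2.INTER_CUBIC))
a=cv2.imread('pics/s11.png')[180:250,230:330];cv2.imwrite('pics/s11z.png',cv2.resize(a,None,fx=6,fy=6,interpolation=cv2.INTER_CUBIC))
E
```

```text
[[ 2.000e-04  2.402e-01 -9.707e-01  4.966e-01]
 [ 1.300e-03 -9.707e-01 -2.402e-01 -1.642e-01]
 [-1.000e+00 -1.200e-03 -6.000e-04  1.372e-01]
 [ 0.000e+00  0.000e+00  0.000e+00  1.000e+00]] [0.33720987 0.32802991 0.56048253] 0.08526477753868386
```

View pics/w11c.png

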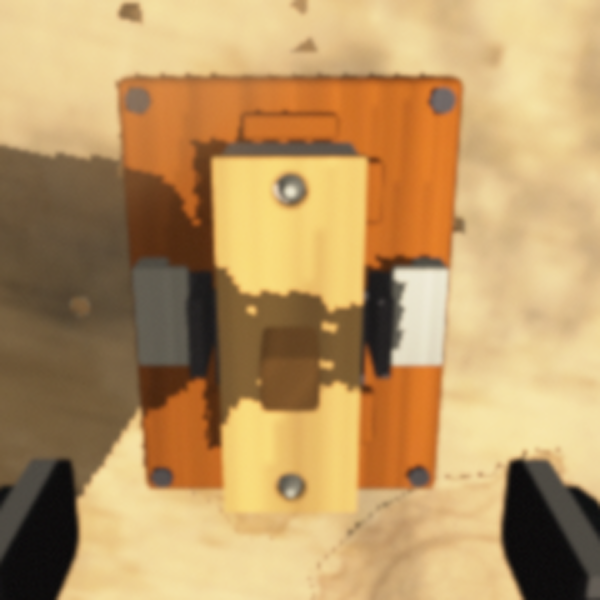

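View pics/s11z.png

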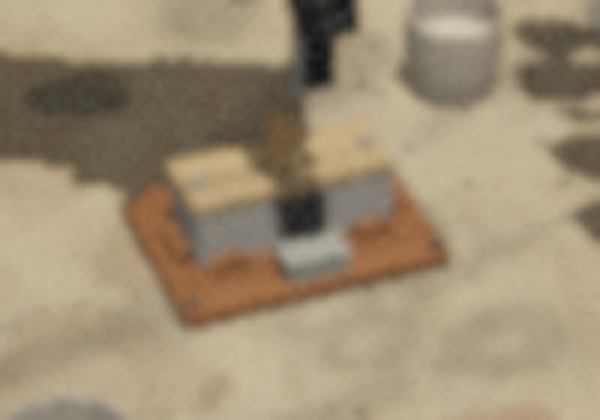

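```bash
python3 - <<'E'
from h import *
T=np.load('pics/w11.npy');I=np.eye(4)
p=plane('wrist',[[160+a/2.5,90+b/2.5] for a,b in[(291,189),(291,487)]],.055,T)
q=(p-T[:3,3])@T[:3,:3]*1000;print(q,q.mean(0))
# catch outer upper edges at z=.046
p=plane('wrist',[[160+a/2.5,90+b/2.5] for a,b in[(186,272),(393,272)]],.046,T)
print((p-T[:3,3])@T[:3,:3]*1000)
for x in(0,.004,.008,.012): print(x,proj('wrist',[[x,-.0425,-.011]],I))
for x in(.010,.014,.018): print(x,proj('wrist',[[x,-.0075,-.011]],I))
E
```

```text
[[ 82.21090338  -0.56305209 -47.99685474]
 [ 82.15895257  -0.44338283  45.39448461]] [82.18492797 -0.50321746 -1.30118507]
[[ 91.23453572 -31.4320533  -21.85296761]
 [ 91.15926817  29.52879837 -21.89652915]]
0 [[185.96635458 277.04173211]]
0.004 [[188.33709275 272.5946298 ]]
0.008 [[190.58557041 268.37686744]]
0.012 [[192.7210074  264.37115018]]
0.01 [[262.63558805 266.36802247]]
0.014 [[262.95584621 262.46215116]]
0.018 [[263.26058963 258.74549774]]
```

step_arm(
  targets=[
    [[1.5,-0.07,-0.05,0,0,0,1],[3.5,-0.07,-0.05,0,0,0,1],[5.5,-0.07,-0.05,0,0,0,1],[7.5,-0.07,-0.05,0,0,0,1],[8.5,-0.07,-0.05,0,0,0,1],[9,-0.07,-0.05,0,0,0,1],[9,-0.07,-0.05,0,0,0,1],[9,-0.07,-0.05,0,0,0,1]],
  ],
  grip_force=50,
)

```text
clock: 11.15
position: [0.4968, -0.1632, 0.0472]
tool_rot: [-1.628, 1.569, 1.756]
force: [-1.2, -0.9, -0.8]
grip_width: 0.0853
```

```bash
python3 - <<'E'
from h import *
im,T=grab('wrist','w12');s=bot.observe();print(T.round(4),s['force'],s['grip_width'])
E
```

```text
[[-3.000e-04  2.403e-01 -9.707e-01  4.968e-01]
 [ 1.500e-03 -9.707e-01 -2.403e-01 -1.632e-01]
 [-1.000e+00 -1.600e-03 -1.000e-04  4.720e-02]
 [ 0.000e+00  0.000e+00  0.000e+00  1.000e+00]] [-0.63760991  0.65568396  0.16593999] 0.08523674449931481
```

View pics/w12.png

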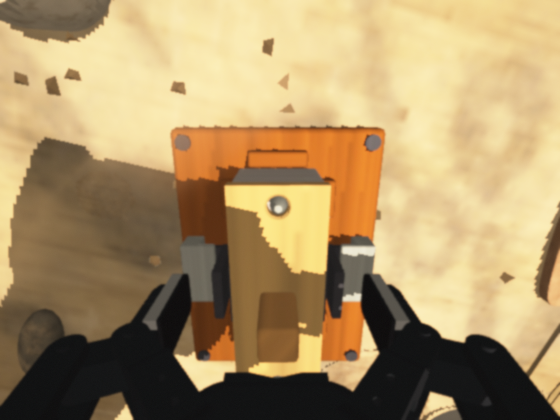

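step_arm(
  targets=[
    [[0,0,0,0,0,0,0.8],[0,0,0,0,0,0,0.7],[0,0,0,0,0,0,0.6],[0,0,0,0,0,0,0.5],[0,0,0,0,0,0,0.4],[0,0,0,0,0,0,0.4]],
  ],
)

```text
clock: 11.8
position: [0.4976, -0.1639, 0.0485]
tool_rot: [3.029, 1.569, 0.129]
force: [-3.5, -1.4, 21.3]
grip_width: 0.0474
```

```bash
python3 - <<'E'
from h import *
im,T=grab('wrist','w13');s=bot.observe();print(T.round(4),s['force'],s['grip_width'])
E
```

```text
[[ 1.800e-03  2.398e-01 -9.708e-01  4.976e-01]
 [ 2.000e-04 -9.708e-01 -2.398e-01 -1.639e-01]
 [-1.000e+00  2.000e-04 -1.800e-03  4.850e-02]
 [ 0.000e+00  0.000e+00  0.000e+00  1.000e+00]] [-3.52094114 -2.46254235 20.92529678] 0.047255823779934064
```

View pics/w13.png

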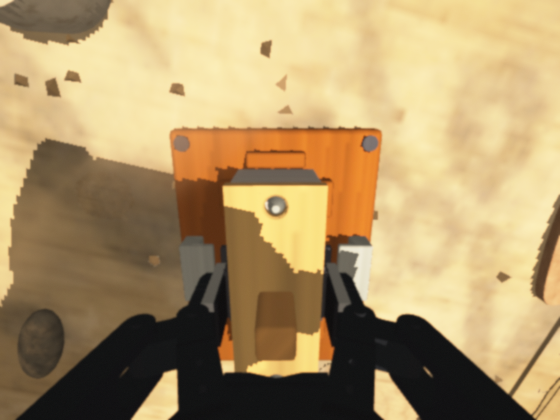

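step_arm(
  targets=[
    [[0,0,0,0,0,0,0.8],[-0.1,0,0,0,0,0,0.8],[-0.3,0,0,0,0,0,0.8],[-0.3,0,0,0,0,0,0.8]],
  ],
)

```text
clock: 12.25
position: [0.4977, -0.1639, 0.0518]
tool_rot: [3.012, 1.569, 0.113]
force: [-0.3, -0.2, 0.5]
grip_width: 0.0683
```

```bash
python3 - <<'E'
from h import *
s=bot.observe();T=pose(s);print(T.round(4),s['force'],s['grip_width'],bot.tcp_to_tips)
E
```

```text
[[ 2.100e-03  2.399e-01 -9.708e-01  4.977e-01]
 [ 2.000e-04 -9.708e-01 -2.399e-01 -1.639e-01]
 [-1.000e+00  3.000e-04 -2.100e-03  5.180e-02]
 [ 0.000e+00  0.000e+00  0.000e+00  1.000e+00]] [-0.30677255 -0.19713105  0.47867588] 0.06831615087217845 0.022
```

step_arm(
  targets=[
    [[0,0,0,0,0,0,0.7],[0,0,0,0,0,0,0.62],[0,0,0,0,0,0,0.55],[0,0,0,0,0,0,0.5],[0,0,0,0,0,0,0.4],[0,0,0,0,0,0,0.4]],
  ],
)

```text
clock: 12.85
position: [0.498, -0.1641, 0.0526]
tool_rot: [2.782, 1.568, -0.117]
force: [-4.5, 0.6, 20.8]
grip_width: 0.0468
```

```bash
python3 - <<'E'
from h import *
im,T=grab('wrist','w14');s=bot.observe();print(T.round(4),s['force'],s['moment'],s['grip_width'])
cv2.imwrite('pics/w14c.png',cv2.resize(im[160:400,160:400],None,fx=2.5,fy=2.5,interpolation=cv2.INTER_CUBIC))
E
```

```text
[[ 3.000e-03  2.397e-01 -9.709e-01  4.980e-01]
 [-4.000e-04 -9.709e-01 -2.397e-01 -1.641e-01]
 [-1.000e+00  1.100e-03 -2.800e-03  5.260e-02]
 [ 0.000e+00  0.000e+00  0.000e+00  1.000e+00]] [-4.08192877 -0.2929515  21.25963606] [-0.03467803  0.85985432 -0.00696371] 0.0466512914997628
```

View pics/w14c.png

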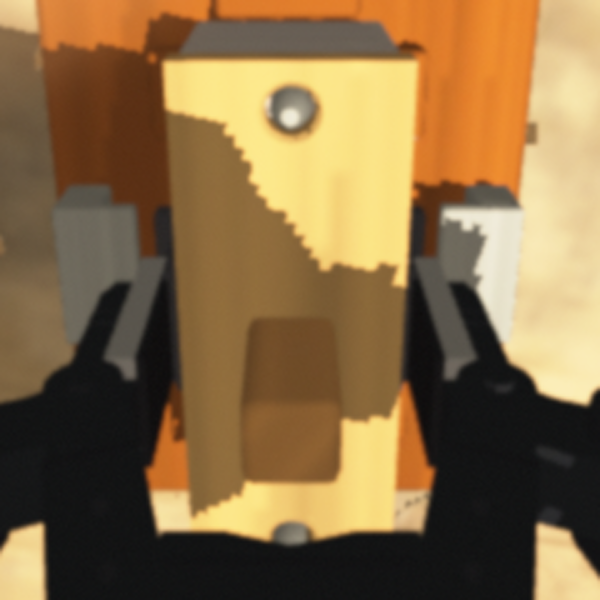

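step_arm(
  targets=[
    [[-0.1,0,0,0,0,0,0.4],[-0.3,0,0,0,0,0,0.4],[-0.6,0,0,0,0,0,0.4],[-1,0,0,0,0,0,0.4],[-1,0,0,0,0,0,0.4]],
  ],
)

```text
clock: 13.4
position: [0.4982, -0.1642, 0.063]
tool_rot: [2.776, 1.567, -0.124]
force: [0.0, 0.5, -3.4]
grip_width: 0.0464
```

```bash
python3 - <<'E'
from h import *
im,T=grab('wrist','w15');s=bot.observe();print(T.round(4),s['force'],s['moment'],s['grip_width'])
cv2.imwrite('pics/w15c.png',cv2.resize(im[160:400,160:400],None,fx=2.5,fy=2.5,interpolation=cv2.INTER_CUBIC))
E
```

```text
[[ 3.500e-03  2.396e-01 -9.709e-01  4.982e-01]
 [-4.000e-04 -9.709e-01 -2.396e-01 -1.642e-01]
 [-1.000e+00  1.300e-03 -3.300e-03  6.300e-02]
 [ 0.000e+00  0.000e+00  0.000e+00  1.000e+00]] [ 0.22606835 -0.27333176 -3.68616853] [-0.02397073  0.00963898 -0.01613457] 0.04657276479969757
```

View pics/w15c.png

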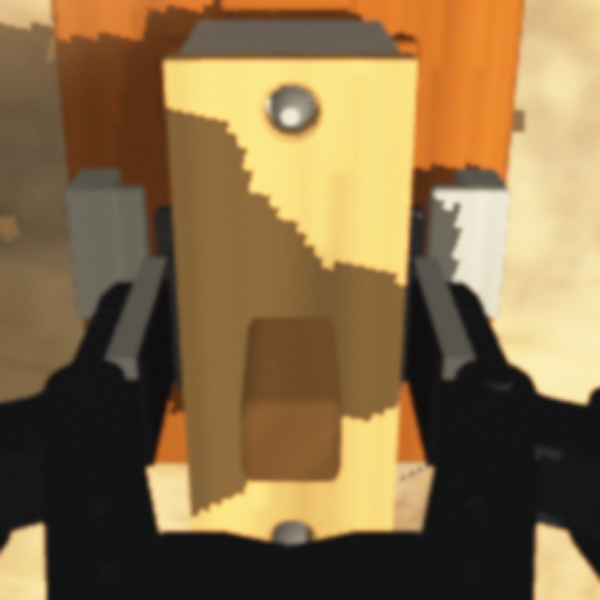

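step_arm(
  targets=[
    [[-1,0,0,0,0,0,0.4],[-2.2,0,0,0,0,0,0.4],[-3.5,0,0,0,0,0,0.4],[-5,0,0,0,0,0,0.4],[-6.5,0,0,0,0,0,0.4],[-7.8,0,0,0,0,0,0.4],[-8.7,0,0,0,0,0,0.4],[-9,0,0,0,0,0,0.4],[-9,0,0,0,0,0,0.4],[-9,0,0,0,0,0,0.4]],
  ],
)

```text
clock: 14.45
position: [0.4976, -0.1641, 0.1524]
tool_rot: [2.81, 1.568, -0.089]
force: [0.1, -0.1, -4.5]
grip_width: 0.0464
```

```bash
python3 - <<'E'
from h import *
im,T=grab('wrist','w16');grab('side','s16');s=bot.observe();print(T.round(4),s['force'],s['moment'],s['grip_width'])
a=cv2.imread('pics/s16.png')[130:250,210:340];cv2.imwrite('pics/s16z.png',cv2.resize(a,None,fx=5,fy=5,interpolation=cv2.INTER_CUBIC))
E
```

```text
[[ 2.700e-03  2.396e-01 -9.709e-01  4.976e-01]
 [-2.000e-04 -9.709e-01 -2.396e-01 -1.641e-01]
 [-1.000e+00  9.000e-04 -2.600e-03  1.524e-01]
 [ 0.000e+00  0.000e+00  0.000e+00  1.000e+00]] [ 0.22607675 -0.51056404 -3.08284064] [0.03392886 0.0319299  0.03786939] 0.04650902627693229
```

View pics/w16.png

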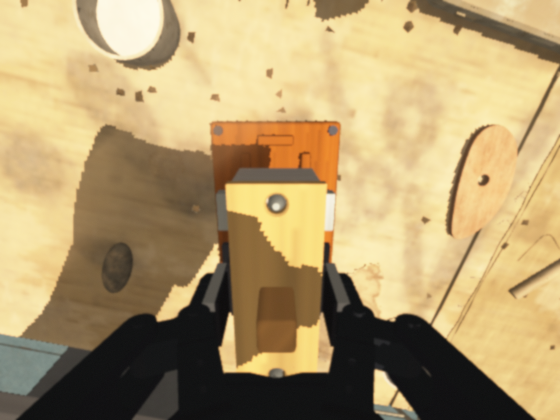

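View pics/s16z.png

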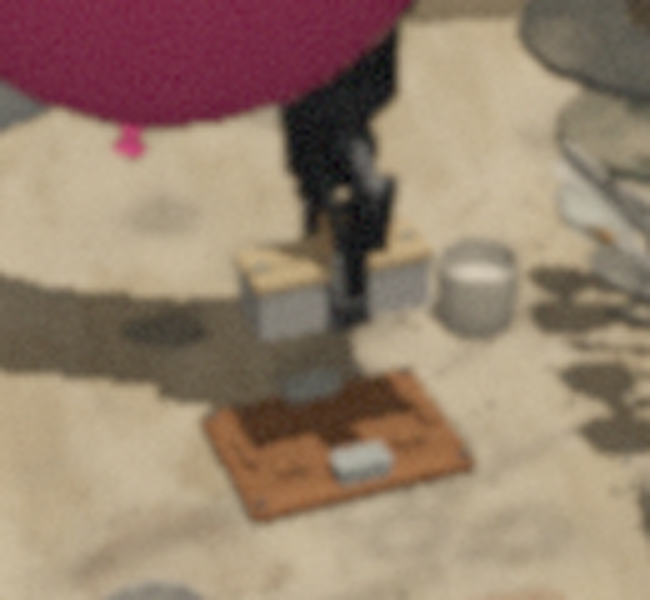

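step_arm(
  targets=[
    [[0,0,0,0,0,0,0.4],[0,0,0,0,0,0,0.4],[0,0,0,0,0,0,0.4],[0,0,0,0,0,0,0.4],[0,0,0,0,0,0,0.4]],
  ],
)

```text
clock: 15.05
position: [0.4975, -0.1641, 0.1522]
tool_rot: [2.835, 1.568, -0.065]
force: [-0.3, 0.4, -4.0]
grip_width: 0.0466
```

```bash
python3 - <<'E'
from h import *
s=bot.observe();print(s['position'],s['force'],s['grip_width'],s['qd'].round(3));print(bot.job_done())
E
```

```text
[ 0.49750229 -0.16405382  0.15224043] [-0.26335588  0.35479389 -3.95343661] 0.046577443294999674 [ 0.002 -0.002 -0.     0.001  0.001  0.002  0.001]
the job is handed in; nothing more can be done
None
```

I put the cover on the cassette and released it. I then pinched both catches and lifted the covered cassette about 10 cm above the dock, and handed the job in at about 15 s with it still held there.

**Last checks**
- **Cover:** both pins showed in its holes after release, and it met the rim at the height I expected. In the last pictures it still sits flat, with the outer pin in view. I did not re-check it after the final half-second hold.
- **Lift:** the load on the wrist was about 4 N, roughly the weight of cassette plus cover. The tool was steady and within about 0.2° of level.
- **Surroundings:** I touched none of the other objects. The cup, pebble and rib look undisturbed in the last pictures. I did not check each of the others.

**What disagreed**
- **Grip width:** it read 46.5 mm with the catches pinched, against the stated 50 mm. The gripper also read about 1 mm low on the 16 mm knob. I took the catches to be at their stops, because the 50 N grip far exceeds the roughly 7 N springs.
- **Force while pinching:** closing the fingers gave about 21 N upward on the tool. I suspected the fingertips were on the lugs, so I reopened, rose 3 mm and closed again, and got the same force. I put it down to the pads swinging forward as they close; the force was gone once I lifted.

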